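Uncover the gas manifold and push the marked outlet valve shut

TASK

Without grasping or lifting anything, push the metal cover of the gas manifold box by its rib, sliding it all the way back until it meets its stop, so that both valve handles lie open. Then push the handle that is marked with the wide round disc on its pivot shut: clockwise seen from above, a quarter turn, until it stops square across its pipe. Leave the cover back, the other handle as it is, and do not disturb the things standing around.

Things in the scene. Friction and masses are not known exactly. Their poses are not given: they have to be found in the camera images.
- manifold_box: Grey gas manifold box fixed on the bench, 245 mm (x) by 250 mm (y), 74 mm tall at its side rails. Origin at the centre of its underside; +x points to its rear, away from the robot, +y to its left, z up; turned by up to about 0.2 rad. Front part: open bay with two valves. Rear part: closed flat deck 66 mm above the bench, onto which the cover slides along +x.
- bay_floor (a point): Centre of the floor of the bay, 6 mm above the bench, 58.5 mm in front of the box's origin. The bay is 107 mm (x) by 204 mm (y) inside and open at the top once the cover is back; its rims are 66 mm above the bench (rails and front lip 74 mm).
- rear_stop (a point): Middle of the front face of the low rear stop, 112.5 mm behind the box's origin, 70 mm above the bench; the cover's rear edge meets it.
- cover: Loose flat aluminium plate, 113 mm (x) by 226 mm (y) by 5 mm, 0.25 to 0.5 kg, lying on the box with 2 mm side play between its rails. Origin at the centre of its underside, axes as the box's. At first it hides both handles (centre 58 to 46 mm in front of the box's origin); against the rear stop its centre is 56 mm behind that origin. A few newtons slide it; not fastened.
- cover_rib (a point): Centre of the upright rib on the cover by which it is pushed: 10 mm thick (x), 90 mm long (y), it stands 22 mm high on the middle of the plate (from 5 to 27 mm above the plate's underside). This point is 16 mm above the plate's underside.
- disc_handle (a joint): Angle of the marked handle, rad. 0 = open: the lever points from its pivot to the front of the box (-x), along its pipe. It grows clockwise seen from above; 1.571 = shut, at the stop: the lever points to the box's left (+y), across its pipe. Starts at 0 to 0.2, stays where left; 1 to 2 N at its end moves it. Lever: 12 mm wide, 14 mm thick (36 to 50 mm above the bench).
- disc_handle_pivot (a point): On the marked handle's upright pivot axis, 43 mm above the bench. On it sits the mark: a steel disc 34 mm across, its top 57 mm up. It stands 30 mm in front of the box's origin and either 48 mm to its right or 37 mm to its left (varies). The pipe below runs along the box's x, its top 23 mm above the bench at its fittings; the valve body is 26 mm across.
- disc_handle_tip (a point): Middle of the free end of the marked handle, 55 mm from the pivot, 43 mm above the bench; moves with it.
- plain_handle_pivot (a point): The same point of the other valve, whose lever is the same but carries only a small nut, 10 mm across, on its pivot. It has the other of the two places.
- plain_handle_tip (a point): Middle of the free end of the other handle, 55 mm from its pivot, 43 mm above the bench; it must not be turned.
- tall_vial: Clear serum vial with grey cap, 20 mm across, 57 mm tall, standing loose at the left of the manifold box. Bystander. Origin at the centre of its underside.
- tall_vial_2: A second clear serum vial like tall_vial, 20 x 57 mm, beside it. Bystander. Origin at the centre of its underside.
- short_vial: Clear serum vial with grey cap, 17 mm across, 49 mm tall, standing loose near the front right corner of the manifold box. Bystander. Origin at the centre of its underside.
- pot: Clear plastic pot with white cotton wool, 80 mm across, 61 mm tall, loose, left of the manifold box. Bystander. Origin at the centre of its underside.
- matches: Matchbox, 36 x 51 x 15 mm, lying loose in front of the steel tray. Bystander. Origin at the centre of its underside.
- marker: Felt marker, 131 mm long, 13 mm thick, lying loose on the bench to the right. Bystander. Origin at the centre of its underside.
- dish: Closed petri dish, 91 mm across, 15 mm tall, loose on the bench to the right. Bystander. Origin at the centre of its underside.

How it is judged:
On the way, in this order (a step that is already met when the one before it is completed fails the run):
1. the cover is slid back off both handles, the marked handle not yet shut (x of cover in the frame of manifold_box above 0.045 m and z of cover in the frame of manifold_box below 0.072 m and value of joint disc_handle below 0.6 rad), for 0.2 s.
2. the marked handle is pushed shut (x of cover in the frame of manifold_box above 0.045 m and value of joint disc_handle above 1.45 rad), for 0.2 s.
At the end, for the whole second after the job is handed in: The cover lies flat and still at the rear of the box (its centre more than 45 mm behind the box's origin; 56 mm at the stop), the marked handle is shut (above 1.45 rad of 1.571), and the other handle's end is within 12 mm of where it was (all of step 2 and z of cover in the frame of manifold_box below 0.072 m and distance of plain_handle_tip from where it was at the start of the episode below 0.012 m and linear speed of cover below 0.02 m/s); the robot touches nothing.
It fails at once if the cover is lifted or tipped off its rails (z of cover in the frame of manifold_box above 0.078 m or angle between cover's own z axis and vertical above 0.12 rad).
It fails at once if the other handle is turned (distance of plain_handle_tip from where it was at the start of the episode above 0.012 m).
It fails at once if a bystander is moved or lifted (distance of any of tall_vial, tall_vial_2, short_vial, pot, matches, marker, dish from where it was at the start of the episode above 0.015 m).
It also fails if it takes over 48 s, if anything falls off the work surface, if the arm or the gripper's body presses on something with over 40 N, if the wrist force passes 120 N, or if a joint passes its speed limit or range.

ROBOT

A 7-joint arm with a two-finger parallel gripper is mounted at the origin on a cart in front of the work surface, level with it; the furniture and walls round the work are solid. World frame = base frame: x ahead of the robot, y to its left, z up, the work surface at z = 0. Lengths are in m, angles in rad, forces in N, time in s.
With the tool pointing down it reaches from about 0.4 to 0.85 m from the base axis. Payload 10.4 kg.
Tool frame: the origin (TCP) lies at the very end of the fingers, on their centre line; the grasp point (between the pads) lies 19 mm behind it; z points along the fingers, y is the direction in which the jaws open and shut (so a half turn about z gives the same grasp; the last joint's range is limited). The gripper opens to 85 mm and grips with 20 to 120 N. Pads are 22 mm wide; open, the fingers measure 114 mm over their backs; the gripper's body (76 mm by 85 mm) begins 54 mm behind the grasp point. The pads swing forward as they close: fully open they stand 13 mm farther back than shut.
Start: joints at [-1.332, 0.332, -0.065, 1.46, 0.022, 1.35, -0.088], TCP at [0.162, 0.604, 0.231] pointing down, gripper open.
Joint ranges: [-2.6, 2.6], [-0.5, 2.12], [-1.47, 1.34], [0.16, 2.42], [-1.27, 4.41], [0.06, 2.06], [-2.6, 2.6]. Speed limits (rad/s): [2.22, 2.22, 2.79, 2.79, 3.14, 3.14, 3.14].

INTERFACE

Orientations are given as a unit quaternion [x, y, z, w].
In Python, from workcell import manip gives the robot as it stands.
- The arm moves only by the tool arm_command, never from a script. Its arguments are lists of equal length, an entry for each row: "slide": the shift along the tool's x, y, z in mm, a list of three; "turn": the turn about the tool's z in degrees; "grip": the closure, from 0 (fully open) to 1 (shut). In form: {"slide": [[tx, ty, tz], ...], "turn": [turn, ...], "grip": [grip, ...]}. A call has 1 to 10 rows; each row shifts and turns the commanded pose from where the row before left it, along the tool's axes as they then stand; what a row does not reach is not made up. A row lasts 1/12 s, in which the tool goes at most 41.7 mm and 7.16 degrees, less where a joint would pass 70% of its speed; a pose out of reach is approached as far as the arm can. A call with a gripper value outside its range is refused whole. The fingers move at their own pace and stop on an object; "newtons" is the grip in N (left out, the last holds). Time passes only in rows, so rows that do not move let the fingers close. It gives the time, the measured TCP pose, the force and the opening at its end, in the units of the state.
- manip.get_obs(): the state, without advancing time (a new reading comes with each control period).
- manip.camera(name): name is "scene" or "top"; returns the picture (400x640x3 uint8, blue, green, red); there is no depth.
- manip.camera_info(name): a dict with "fx", "fy", "cx", "cy" (pixels), "rvec" (rotation vector, rad) and "tvec" (3), from world to camera coordinates, as OpenCV has them. Camera axes: x right, y down, z forward; pixel columns grow to the right and rows downward; lengths in m; the calibration is good to about 2 mm. A picture is of the moment at which its call begins. camera_info takes no time and is no camera call.
- manip.hand_in(): hands the job in, once; it reports no verdict.
Trained networks look in the newest picture that a camera, given by its name, has taken for a name from the list of things; names that differ only in an ending like _2 or _b are one class to them, and where a whole thing is asked for, a point or a joint stands for the part that bears it (a point fixed in the world has none). Each returns a list of dicts, best first, with "score" (0 to 1); they miss things now and then, are a little off and sometimes report something else, mostly with a low value. They report only what shows in the picture. A call takes as long as a camera call.
- manip.cut_out(target, camera): "pixels" (400x640 bool, what is visible of it).
- manip.tip_of(target, camera): "xyz" ([x, y, z] in m, in the coordinates of the camera as it stood for that picture, good to about 4 mm: a listed point, or the origin of a listed thing).
The state is a dict: "clock": time; "joint_pos": joint angles; "joint_velocities": joint speeds; "tau": joint torques, N m; "position": TCP position; "ee_rot": TCP orientation; "ft_force": force on the tool from outside, world axes, zero at the start; "torque": the same for the moment, N m; "grip_width": opening from 0.0 (shut) to 1.0 (fully open).
Only numpy, scipy, OpenCV 4.12 (cv2) and the standard library are available. Lean on these libraries where they do the work, as an engineer would, in place of code of your own. Each camera call takes 0.05 s, during which the arm holds its last target.

## Working session

There is one attempt and no reset: what is moved stays moved. The work goes in short steps, Python scripts to look and compute and a tool call to move; the robot and the scene stay as the last step left them, time stands still between calls to the robot, and variables do not carry over. Pictures are saved under pics/ and viewed, and the job is handed in when it is done.

Besides the shell and the picture viewer there is one more tool, called after "Request:" as name(argument=value, ...), one argument or row to a line, values as JSON. arm_command: Moves the arm, as the interface text tells. Its arguments: {"type":"object","properties":{"slide":{"type":"array","items":{"type":"array","items":{"type":"number"}}},"turn":{"type":"array","items":{"type":"number"}},"grip":{"type":"array","items":{"type":"number"}},"newtons":{"type":"number"}},"required":["slide","turn","grip"]}

```bash
ls; mkdir -p pics; cat > h.py <<'E'
import numpy as np, cv2
from workcell import manip
from scipy.spatial.transform import Rotation as R
def w(cam,p):
    i=manip.camera_info(cam); M=cv2.Rodrigues(np.array(i["rvec"],float))[0]
    return M.T@(np.array(p)-np.array(i["tvec"]).ravel())
def px(cam,P):
    i=manip.camera_info(cam);K=np.array([[i["fx"],0,i["cx"]],[0,i["fy"],i["cy"]],[0,0,1]])
    return cv2.projectPoints(np.array(P,float).reshape(-1,1,3),np.array(i["rvec"],float),np.array(i["tvec"],float),K,None)[0].reshape(-1,2)
def ray(cam,u,v,z):
    i=manip.camera_info(cam); M=cv2.Rodrigues(np.array(i["rvec"],float))[0]
    c=-M.T@np.array(i["tvec"],float).ravel(); d=M.T@np.array([(u-i["cx"])/i["fx"],(v-i["cy"])/i["fy"],1])
    return c+d*(z-c[2])/d[2]
E
python3 - <<'E'
from h import *
for c in("top","scene"):
    cv2.imwrite(f"pics/{c}0.png",manip.camera(c))
    for n in ["manifold_box","bay_floor","rear_stop","cover","cover_rib","short_vial","tall_vial","pot"]:
        try:
            r=manip.tip_of(n,c); print(c,n,[(round(d["score"],2),w(c,d["xyz"]).round(4)) for d in r[:3]])
        except Exception as e: print(n,e)
o=manip.get_obs();print({k:np.round(v,3) for k,v in o.items()})
E
```

```text
pics
top manifold_box [(0.9, array([ 4.778e-01,  1.881e-01, -3.000e-04]))]
top bay_floor []
top rear_stop [(0.75, array([0.5932, 0.1867, 0.0666])), (0.18, array([ 0.5372,  0.3919, -0.0011]))]
top cover [(0.94, array([0.4282, 0.1877, 0.0651]))]
top cover_rib [(0.73, array([0.425 , 0.1884, 0.08  ]))]
top short_vial []
top tall_vial [(0.57, array([ 0.4213,  0.3427, -0.    ])), (0.52, array([0.4558, 0.3482, 0.0023])), (0.44, array([0.4276, 0.1874, 0.0805]))]
top pot [(0.92, array([ 0.5371,  0.3913, -0.0016])), (0.47, array([ 0.3936, -0.1113,  0.002 ]))]
scene manifold_box [(0.82, array([ 0.4783,  0.1884, -0.0011]))]
scene bay_floor [(0.77, array([0.421 , 0.187 , 0.0027]))]
scene rear_stop [(0.75, array([0.5932, 0.1931, 0.0686]))]
scene cover [(0.56, array([0.4268, 0.1879, 0.0633]))]
scene cover_rib [(0.83, array([0.4261, 0.1811, 0.083 ]))]
scene short_vial [(0.64, array([ 0.3781,  0.0404, -0.003 ]))]
scene tall_vial []
scene pot [(0.72, array([ 5.44e-01,  3.90e-01, -2.00e-04]))]
{'clock': np.float64(0.9), 'joint_pos': array([-1.332,  0.332, -0.065,  1.46 ,  0.022,  1.35 , -0.089]), 'joint_velocities': array([-0.   ,  0.001,  0.   , -0.001,  0.002, -0.001, -0.001]), 'tau': array([-0.0000e+00, -6.2522e+01,  4.9000e-02, -3.9183e+01,  1.6000e-02,
        2.0000e-03, -0.0000e+00]), 'position': array([0.162, 0.604, 0.231]), 'ee_rot': array([ 0.131,  0.991,  0.   , -0.   ]), 'ft_force': array([ 0.044, -0.282,  0.186]), 'torque': array([ 0.028,  0.012, -0.017]), 'grip_width': np.float64(1.0)}
```

View pics/top0.png

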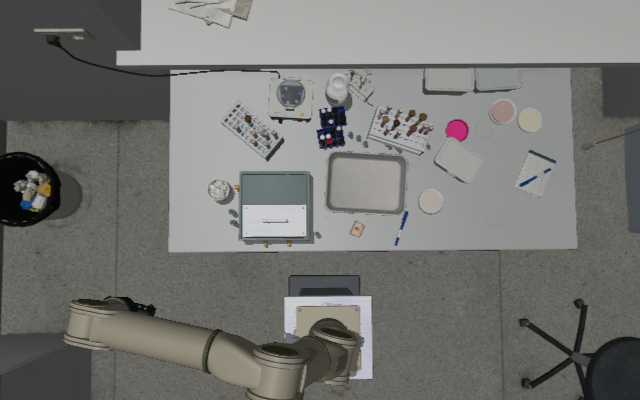

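View pics/scene0.png

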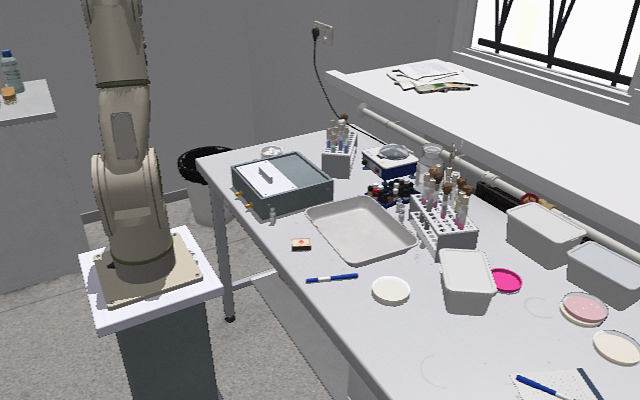

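```bash
python3 - <<'E'
from h import *
r={}
im=manip.camera("top");manip.camera("scene")
for n in ["manifold_box","cover","cover_rib"]:
    for c,z in(("top",{"manifold_box":.072,"cover":.071,"cover_rib":.09}[n]),):
        d=manip.cut_out(n,c)
        if not d: print(n,"none");continue
        m=d[0]["pixels"].astype(np.uint8); 
        v,u=np.nonzero(m); P=np.array([ray(c,a,b,z)[:2] for a,b in zip(u,v)])
        print(n,c,d[0]["score"],m.sum(),cv2.minAreaRect((P*1000).astype(np.float32)),P.mean(0))
for n in ["manifold_box","cover","rear_stop","cover_rib","bay_floor","short_vial"]:
    for c in("top","scene"): print(n,c,[(round(d["score"],2),w(c,d["xyz"]).round(4)) for d in manip.tip_of(n,c)[:2]])
cv2.imwrite("pics/t1.png",cv2.resize(im[150:260,200:360],None,fx=5,fy=5,interpolation=cv2.INTER_CUBIC))
E
```

```text
manifold_box top 0.86 2891 ((470.8050537109375, 195.95863342285156), (268.6687316894531, 258.0607604980469), 89.60438537597656) [0.51566804 0.18769106]
cover top 0.71 2044 ((424.44390869140625, 190.75144958496094), (222.4439239501953, 109.31914520263672), 89.56794738769531) [0.42451037 0.19051504]
cover_rib top 0.75 2099 ((423.32708740234375, 190.4678192138672), (113.82982635498047, 224.46841430664062), 0.7910601496696472) [0.4234861 0.1908081]
manifold_box top [(0.82, array([4.734e-01, 1.920e-01, 4.000e-04]))]
manifold_box scene [(0.92, array([ 0.4814,  0.1879, -0.0042])), (0.59, array([0.4266, 0.1883, 0.0627]))]
cover top [(0.95, array([0.4292, 0.187 , 0.0638]))]
cover scene [(0.6, array([0.4289, 0.1844, 0.0663]))]
rear_stop top [(0.8, array([0.5935, 0.1869, 0.0665])), (0.53, array([0.4555, 0.3475, 0.0032]))]
rear_stop scene [(0.64, array([0.5929, 0.1903, 0.0684])), (0.58, array([0.4243, 0.1818, 0.0818]))]
cover_rib top [(0.95, array([0.4249, 0.1888, 0.0805]))]
cover_rib scene [(0.79, array([0.4282, 0.1832, 0.0839]))]
bay_floor top [(0.64, array([ 0.4198,  0.3423, -0.0011]))]
bay_floor scene [(0.78, array([0.4205, 0.1858, 0.0034]))]
short_vial top []
short_vial scene [(0.42, array([ 0.3782,  0.0394, -0.0023]))]
```

View pics/t1.png

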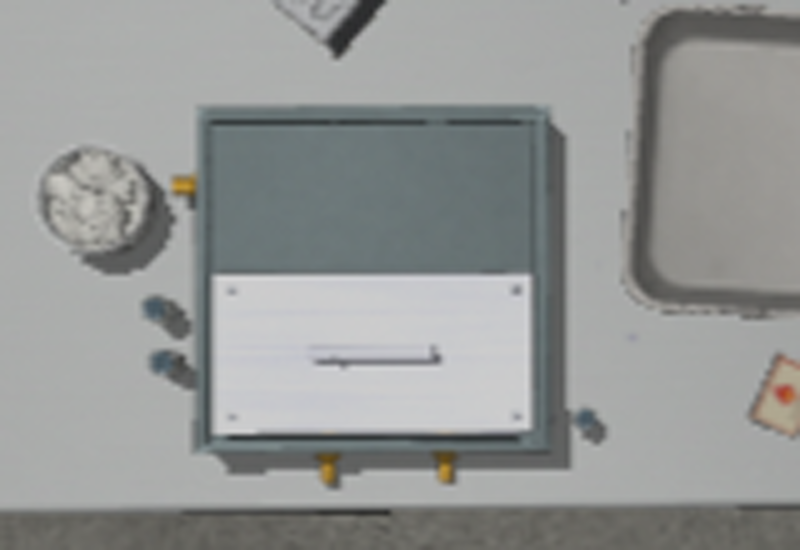

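Request:
arm_command(
  slide=[
    [0,0,0],
    [0,0,0],
    [0,0,0],
    [-8,-15,0],
    [-16,-30,0],
    [-16,-30,0],
    [-16,-30,0],
    [-16,-30,0],
    [-16,-30,0],
    [-16,-30,0],
  ],
  turn=[-5,-5,-5,0,0,0,0,0,0,0],
  grip=[1,1,1,1,1,1,1,1,1,1],
)

```text
clock: 2.58
position: [0.2663, 0.4072, 0.2314]
ee_rot: [0.0, 1.0, 0.0, 0.0]
ft_force: [0.3, 0.9, 0.1]
grip_width: 0.003
```

Request:
arm_command(
  slide=[
    [-15,-28,0],
    [-15,-28,0],
    [-15,-28,0],
    [-15,-28,0],
    [-15,-28,0],
    [-15,-28,0],
    [-15,-28,0],
    [-14,-23,0],
    [0,0,20],
    [0,0,20],
  ],
  turn=[0,0,0,0,0,0,0,0,0,0],
  grip=[1,1,1,1,1,1,1,1,1,1],
)

```text
clock: 3.42
position: [0.3862, 0.1887, 0.1919]
ee_rot: [0.002, 1.0, 0.001, 0.001]
ft_force: [0.8, 1.4, -0.6]
grip_width: 0.004
```

Request:
arm_command(
  slide=[
    [0,0,20],
    [0,0,20],
    [0,0,20],
    [0,0,20],
    [0,0,15],
    [0,0,10],
    [0,0,0],
    [0,0,0],
  ],
  turn=[0,0,0,0,0,0,0,0],
  grip=[1,1,1,1,1,1,1,1],
)

```text
clock: 4.08
position: [0.3848, 0.1898, 0.0866]
ee_rot: [-0.0, 1.0, -0.0, -0.0]
ft_force: [1.0, -0.4, -0.2]
grip_width: 0.001
```

```bash
python3 - <<'E'
from h import *
im=manip.camera("scene");i2=manip.camera("top")
cv2.imwrite("pics/s2.png",np.hstack([cv2.resize(im[130:230,220:350],None,fx=4,fy=4,interpolation=cv2.INTER_CUBIC)[:400,:400],cv2.resize(i2[160:260,220:320],None,fx=4,fy=4)]))
print(manip.get_obs()["joint_pos"],manip.get_obs()["position"])
E
```

```text
[-0.84173514  0.03778915  0.28359689  2.13365466 -0.01307725  0.97017819
  1.01983254] [0.38534538 0.19013061 0.08728783]
```

View pics/s2.png

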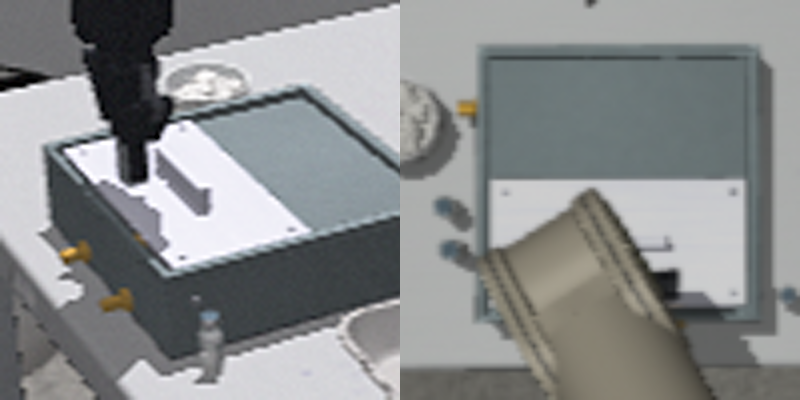

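Request:
arm_command(
  slide=[
    [0,0,5],
    [-5,0,2],
    [-8,0,0],
    [-8,0,0],
    [-8,0,0],
    [-8,0,0],
    [-8,0,0],
    [-8,0,0],
    [-8,0,0],
    [-8,0,0],
  ],
  turn=[0,0,0,0,0,0,0,0,0,0],
  grip=[1,1,1,1,1,1,1,1,1,1],
)

```text
clock: 5.02
position: [0.4545, 0.1897, 0.0793]
ee_rot: [-0.0, 1.0, -0.0, -0.0]
ft_force: [-3.9, 0.1, 3.2]
grip_width: 0.0
```

Request:
arm_command(
  slide=[
    [-8,0,0],
    [-8,0,0],
    [-8,0,0],
    [-8,0,0],
    [-6,0,0],
    [-4,0,0],
    [-3,0,0],
    [-2,0,0],
  ],
  turn=[0,0,0,0,0,0,0,0],
  grip=[1,1,1,1,1,1,1,1],
)

```text
clock: 5.68
position: [0.501, 0.1897, 0.0792]
ee_rot: [0.0, 1.0, -0.0, -0.0]
ft_force: [-3.9, -0.2, 1.7]
grip_width: -0.003
```

Request:
arm_command(
  slide=[
    [-4,0,0],
    [-4,0,0],
    [-3,0,0],
    [-2,0,0],
    [-2,0,0],
  ],
  turn=[0,0,0,0,0],
  grip=[1,1,1,1,1],
)

```text
clock: 6.1
position: [0.5159, 0.1897, 0.0792]
ee_rot: [0.0, 1.0, -0.0, -0.0]
ft_force: [-3.3, -0.2, 0.4]
grip_width: 0.001
```

Request:
arm_command(
  slide=[
    [-2,0,0],
    [-2,0,0],
  ],
  turn=[0,0],
  grip=[1,1],
)

```text
clock: 6.27
position: [0.517, 0.1898, 0.0791]
ee_rot: [-0.0, 1.0, -0.0, -0.003]
ft_force: [-25.8, -3.1, 21.4]
grip_width: 0.003
```

Request:
arm_command(
  slide=[
    [6,0,0],
    [10,0,0],
    [10,0,-10],
    [0,5,-25],
    [0,15,-25],
    [0,25,-25],
    [0,30,-20],
    [0,30,0],
    [0,30,0],
    [0,25,0],
  ],
  turn=[0,0,0,0,0,0,0,0,0,0],
  grip=[1,1,1,1,1,1,1,1,1,1],
)

```text
clock: 7.1
position: [0.4933, 0.3523, 0.185]
ee_rot: [-0.001, 1.0, 0.001, 0.001]
ft_force: [0.3, 0.0, -0.9]
grip_width: -0.0
```

```bash
python3 - <<'E'
from h import *
im=manip.camera("scene");i2=manip.camera("top")
cv2.imwrite("pics/s3.png",np.hstack([cv2.resize(im[130:230,220:350],None,fx=4,fy=4,interpolation=cv2.INTER_CUBIC)[:400,:400],cv2.resize(i2[160:260,220:320],None,fx=4,fy=4,interpolation=cv2.INTER_CUBIC)]))
for n in ["manifold_box","cover","rear_stop","cover_rib","bay_floor","disc_handle_pivot","disc_handle_tip","plain_handle_pivot","plain_handle_tip"]:
    for c in("top","scene"): print(n,c,[(round(d["score"],2),w(c,d["xyz"]).round(4)) for d in manip.tip_of(n,c)[:2]])
print(manip.get_obs()["position"],manip.get_obs()["clock"])
E
```

```text
manifold_box top [(0.88, array([ 0.4771,  0.1851, -0.0006]))]
manifold_box scene [(0.69, array([ 0.4789,  0.1888, -0.0018])), (0.43, array([0.4486, 0.1355, 0.0417]))]
cover top [(0.73, array([0.5347, 0.1869, 0.0637]))]
cover scene [(0.7, array([0.5354, 0.1843, 0.0676]))]
rear_stop top [(0.59, array([0.5939, 0.1892, 0.0709]))]
rear_stop scene [(0.83, array([0.5914, 0.191 , 0.0697]))]
cover_rib top [(0.89, array([0.5353, 0.1883, 0.0806])), (0.36, array([0.4493, 0.2243, 0.0454]))]
cover_rib scene [(0.76, array([0.5359, 0.1803, 0.0836])), (0.67, array([0.4217, 0.1834, 0.0008]))]
bay_floor top [(0.96, array([0.4228, 0.1885, 0.0038]))]
bay_floor scene [(0.64, array([0.4217, 0.1861, 0.0037])), (0.31, array([0.5946, 0.1901, 0.0666]))]
disc_handle_pivot top [(0.45, array([0.4443, 0.1442, 0.0408]))]
disc_handle_pivot scene [(0.5, array([0.4487, 0.1353, 0.0423]))]
disc_handle_tip top [(0.46, array([0.3955, 0.1521, 0.0452]))]
disc_handle_tip scene [(0.73, array([0.5355, 0.188 , 0.0657])), (0.47, array([0.3948, 0.1475, 0.0403]))]
plain_handle_pivot top [(0.46, array([0.449 , 0.2245, 0.0413]))]
plain_handle_pivot scene [(0.49, array([0.4495, 0.2232, 0.0426])), (0.37, array([0.5921, 0.1881, 0.0682]))]
plain_handle_tip top [(0.68, array([ 0.3929, -0.2717, -0.0047])), (0.5, array([0.3927, 0.2283, 0.0388]))]
plain_handle_tip scene [(0.51, array([0.3971, 0.2248, 0.0386]))]
[0.49373038 0.34977189 0.18429214] 8.1
```

View pics/s3.png

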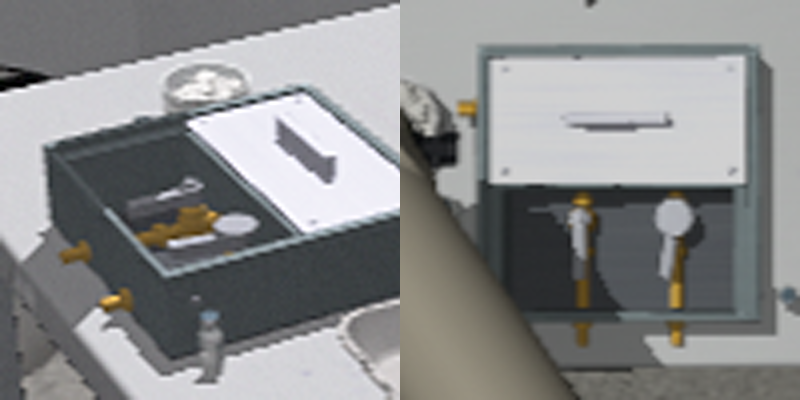

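Request:
arm_command(
  slide=[
    [6,-14,0],
    [10,-26,0],
    [10,-26,0],
    [11,-26,0],
    [11,-26,0],
    [11,-26,0],
    [11,-26,0],
    [11,-26,0],
    [9,-26,0],
    [6,-16,0],
  ],
  turn=[0,0,0,0,0,0,0,0,0,0],
  grip=[1,1,1,1,1,1,1,1,1,1],
)

```text
clock: 8.93
position: [0.3969, 0.1094, 0.1843]
ee_rot: [0.001, 1.0, 0.0, -0.0]
ft_force: [-0.6, -0.2, -0.8]
grip_width: 0.0
```

Request:
arm_command(
  slide=[
    [0,0,20],
    [0,0,20],
    [0,0,20],
    [0,0,10],
    [0,0,0],
  ],
  turn=[0,0,0,0,0],
  grip=[1,1,1,1,1],
)

```text
clock: 9.35
position: [0.3966, 0.1112, 0.1126]
ee_rot: [0.0, 1.0, -0.001, -0.001]
ft_force: [-0.7, -0.4, -0.2]
grip_width: -0.002
```

```bash
python3 - <<'E'
from h import *
im=manip.camera("scene");i2=manip.camera("top")
cv2.imwrite("pics/s4.png",np.hstack([cv2.resize(im[130:230,220:350],None,fx=4,fy=4,interpolation=cv2.INTER_CUBIC)[:400,:400],cv2.resize(i2[160:260,220:320],None,fx=4,fy=4,interpolation=cv2.INTER_CUBIC)]))
for n in ["disc_handle_pivot","disc_handle_tip","plain_handle_tip","cover"]:
    for c in("top","scene"): print(n,c,[(round(d["score"],2),w(c,d["xyz"]).round(4)) for d in manip.tip_of(n,c)[:2]])
print(manip.get_obs()["position"],manip.get_obs()["joint_pos"])
E
```

```text
disc_handle_pivot top []
disc_handle_pivot scene [(0.56, array([0.4482, 0.1412, 0.041 ]))]
disc_handle_tip top []
disc_handle_tip scene [(0.44, array([0.3956, 0.1485, 0.044 ]))]
plain_handle_tip top [(0.69, array([ 0.5377,  0.3896, -0.0034])), (0.55, array([0.4762, 0.1889, 0.0008]))]
plain_handle_tip scene [(0.67, array([0.3969, 0.2251, 0.0409]))]
cover top [(0.74, array([0.5386, 0.1896, 0.0646])), (0.51, array([0.3939, 0.2257, 0.0382]))]
cover scene [(0.69, array([0.536 , 0.1852, 0.0654]))]
[0.39794325 0.11185324 0.11464242] [-0.77430366 -0.04902189  0.38516205  2.14715073  0.02110196  1.03929685
  1.17060404]
```

View pics/s4.png

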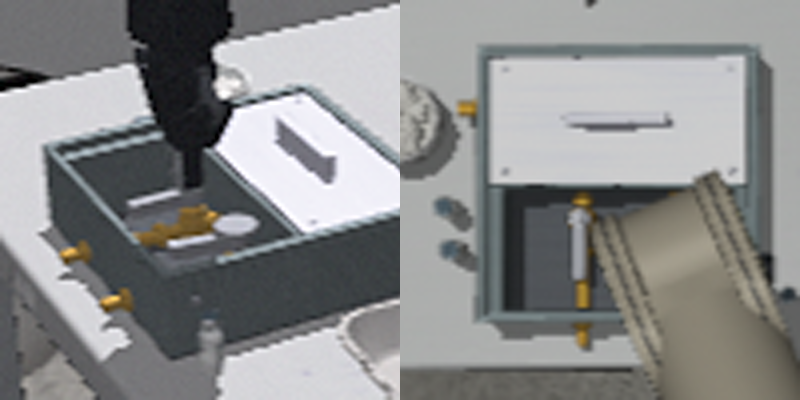

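Request:
arm_command(
  slide=[
    [0,1,12],
    [0,0,12],
    [0,0,12],
    [0,0,10],
  ],
  turn=[0,0,0,0],
  grip=[1,1,1,1],
)

```text
clock: 10.18
position: [0.3977, 0.1127, 0.0677]
ee_rot: [-0.0, 1.0, 0.0, 0.0]
ft_force: [-0.6, -0.2, 0.1]
grip_width: -0.0
```

Request:
arm_command(
  slide=[
    [0,0,10],
    [0,0,10],
    [0,0,8],
    [0,0,4],
    [0,0,0],
  ],
  turn=[0,0,0,0,0],
  grip=[1,1,1,1,1],
)

```text
clock: 10.6
position: [0.3973, 0.1125, 0.0357]
ee_rot: [-0.0, 1.0, -0.0, -0.001]
ft_force: [-0.6, -0.1, 0.5]
grip_width: 0.003
```

```bash
python3 - <<'E'
from h import *
im=manip.camera("scene")
cv2.imwrite("pics/s5.png",cv2.resize(im[130:230,220:350],None,fx=6,fy=6,interpolation=cv2.INTER_CUBIC))
print(manip.get_obs()["position"],manip.get_obs()["ft_force"])
E
```

```text
[0.3976484  0.11266859 0.0362023 ] [ 0.23480143  0.16785422 -0.00267512]
```

View pics/s5.png

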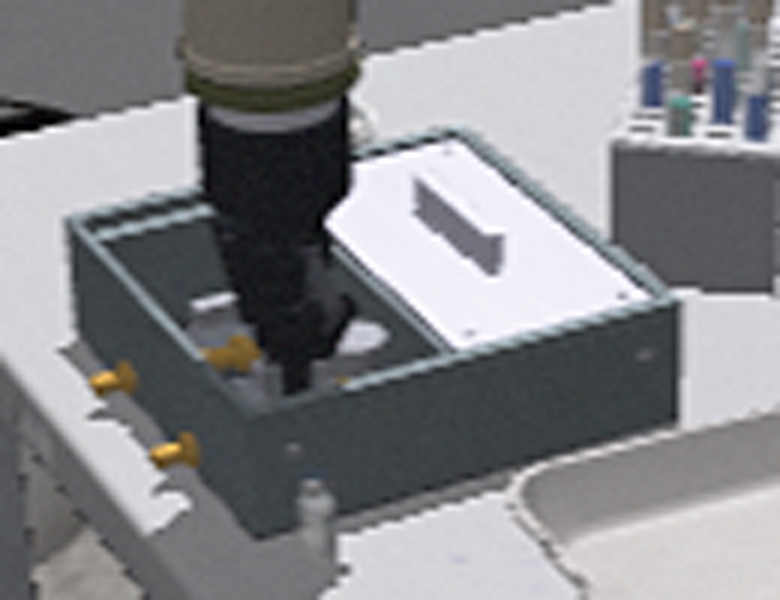

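Request:
arm_command(
  slide=[
    [0,7,0],
    [0,6,0],
    [-0.5,7,0],
    [-0.5,7,0],
    [-3,7.5,0],
    [-3,7.5,0],
  ],
  turn=[0,0,0,0,0,0],
  grip=[1,1,1,1,1,1],
)

```text
clock: 11.15
position: [0.4049, 0.1555, 0.0363]
ee_rot: [-0.0, 1.0, -0.0, -0.0]
ft_force: [-0.2, -2.4, -0.2]
grip_width: -0.0
```

Request:
arm_command(
  slide=[
    [-5.5,7,0],
    [-5.5,6.5,0],
    [-3.5,2.5,0],
    [-3.5,2.5,0],
    [-4,1.5,0],
  ],
  turn=[0,0,0,0,0],
  grip=[1,1,1,1,1],
)

```text
clock: 11.57
position: [0.4269, 0.175, 0.0361]
ee_rot: [-0.0, 1.0, -0.0, -0.0]
ft_force: [-1.0, -2.0, 0.1]
grip_width: -0.002
```

Request:
arm_command(
  slide=[
    [-3,0.5,0],
    [-2,0,0],
    [-1,0,0],
  ],
  turn=[0,0,0],
  grip=[1,1,1],
)

```text
clock: 11.82
position: [0.4302, 0.1755, 0.0359]
ee_rot: [-0.0, 1.0, -0.0, -0.003]
ft_force: [-19.2, 0.6, 14.8]
grip_width: 0.003
```

Request:
arm_command(
  slide=[
    [3,0,0],
    [10,0,0],
    [7,0,0],
    [0,0,-15],
    [0,0,-25],
    [0,0,-30],
    [0,0,-30],
    [0,20,-20],
    [0,30,0],
    [0,30,0],
  ],
  turn=[0,0,0,0,0,0,0,0,0,0],
  grip=[1,1,1,1,1,1,1,1,1,1],
)

```text
clock: 12.65
position: [0.4133, 0.2564, 0.1583]
ee_rot: [0.001, 1.0, 0.002, 0.002]
ft_force: [0.1, -0.3, -0.1]
grip_width: 0.001
```

Request:
arm_command(
  slide=[
    [0,30,0],
    [0,30,0],
    [0,30,0],
    [0,20,0],
    [0,0,0],
  ],
  turn=[0,0,0,0,0],
  grip=[1,1,1,1,1],
)

```text
clock: 13.07
position: [0.4109, 0.3697, 0.1561]
ee_rot: [-0.003, 1.0, 0.001, 0.0]
ft_force: [-0.9, -0.0, -1.5]
grip_width: -0.001
```

```bash
python3 - <<'E'
from h import *
im=manip.camera("scene");i2=manip.camera("top")
cv2.imwrite("pics/s6.png",np.hstack([cv2.resize(im[130:230,220:350],None,fx=4,fy=4,interpolation=cv2.INTER_CUBIC)[:400,:400],cv2.resize(i2[160:260,220:320],None,fx=4,fy=4,interpolation=cv2.INTER_CUBIC)]))
for n in ["disc_handle_pivot","disc_handle_tip","plain_handle_tip","cover","tall_vial","pot","short_vial"]:
    for c in("top","scene"): print(n,c,[(round(d["score"],2),w(c,d["xyz"]).round(4)) for d in manip.tip_of(n,c)[:2]])
print(manip.get_obs()["position"],manip.get_obs()["ft_force"])
E
```

```text
disc_handle_pivot top [(0.46, array([0.4426, 0.1416, 0.0431]))]
disc_handle_pivot scene [(0.4, array([0.4488, 0.1363, 0.0403]))]
disc_handle_tip top [(0.48, array([0.4508, 0.1992, 0.0443]))]
disc_handle_tip scene [(0.64, array([0.4497, 0.1958, 0.0454]))]
plain_handle_tip top [(0.5, array([0.3914, 0.2272, 0.0404]))]
plain_handle_tip scene [(0.6, array([0.3977, 0.2238, 0.0369])), (0.46, array([ 0.3961, -0.2705, -0.0024]))]
cover top [(0.63, array([0.5358, 0.1883, 0.0648])), (0.2, array([ 5.375e-01,  3.912e-01, -4.000e-04]))]
cover scene [(0.7, array([0.5396, 0.183 , 0.0631]))]
tall_vial top [(0.49, array([ 0.4171,  0.3423, -0.0022])), (0.49, array([0.4599, 0.3486, 0.0012]))]
tall_vial scene [(0.48, array([0.5327, 0.1831, 0.0864]))]
pot top [(0.79, array([ 0.5392,  0.3919, -0.0019]))]
pot scene [(0.53, array([5.430e-01, 3.866e-01, 5.000e-04]))]
short_vial top []
short_vial scene [(0.45, array([ 0.3817,  0.0381, -0.0027]))]
[0.41274064 0.36523825 0.15632715] [ 0.31130034 -0.58439474 -0.33658774]
```

View pics/s6.png

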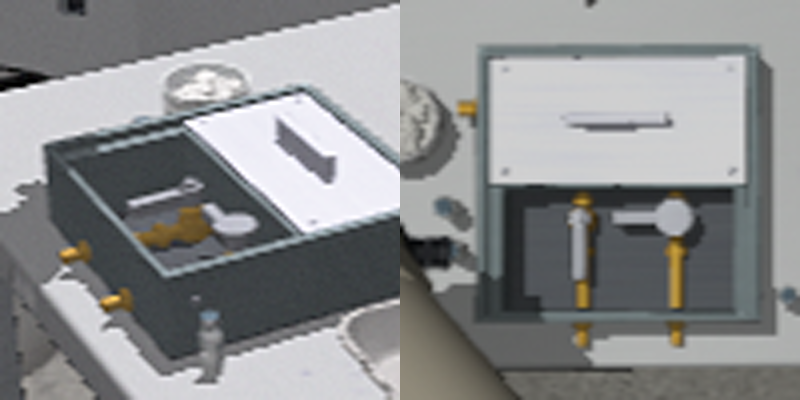

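```bash
python3 -c "
from h import *
print(manip.hand_in(), manip.get_obs()['clock'])"
```

```text
the job is handed in; nothing more can be done
the job is handed in; nothing more can be done
```

The cover is back against its stop and the disc-marked handle is shut. I handed the job in after about 14 s of the 48 s allowed; no verdict was reported.

- **Cover:** I pushed it by the rib with the shut fingers until the force rose to about 26 N in x. The networks then put its centre about 55–60 mm behind the box's origin, lying at its normal height.
- **Marked handle:** it was the right-hand valve. I pushed it clockwise until the force rose to about 19 N at the stop. In the last picture the lever lies square across its pipe. The scene camera puts its tip at (0.450, 0.196) and its pivot at (0.449, 0.136), which is about 1.57 rad.
- **Other handle:** its tip read within about 2 mm of where it was when first seen, after the cover was slid back.
- **Bystanders:** the pot and all three vials read within about 5 mm of their first positions, which is about the networks' own accuracy. I did not re-measure the matches, marker and dish; the arm never went near them.

At the end the arm was clear at a height of about 0.156 m, with close to zero force.

Two checks disagreed. The top camera put the marked pivot about 6 mm nearer the robot than the scene camera did. Some network calls also missed things or named the wrong one: the last top view missed the short vial, and the last scene view mistook the cover for a tall vial. I went by the other camera and the picture in those cases.

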